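# Hold the print press open with its lever

## Robot

A 6-joint arm with a two-finger parallel gripper is mounted at the origin on the work surface. World frame = base frame: x ahead of the robot, y to its left, z up, the work surface at z = 0. Lengths are in mm, angles in rad, forces in N, time in s.
With the tool pointing down it reaches from about 300 to 775 mm from the base axis. Payload 14.6 kg.
Tool frame: the origin (TCP) lies between the finger pads; the fingertips stand 25 mm ahead of it and the grasp point (between the pads) lies 6 mm ahead of it; z points along the fingers, y is the line along which they close (so a half turn about z gives the same grasp; the last joint's range is limited). The gripper opens to 94 mm and grips with 3 to 60 N. Pads are 16 mm wide; open, the fingers measure 119 mm over their backs; the gripper's body (75 mm by 177 mm) begins 78 mm behind the grasp point.
Start: joints at [1.156, 0.3, 1.521, -0, 1.321, -0.067], TCP at [187.454, 517.06, 230.446] pointing down, gripper open.
Joint ranges: [-3.03, 3.03], [-0.79, 2.21], [0.23, 2.52], [-1.04, 4.18], [0, 3.07], [-2.55, 2.55]. Speed limits (rad/s): [2.22, 2.22, 2.57, 3.14, 3.14, 3.14].

## Interface

Orientations are given as [roll, pitch, yaw] about the fixed x, y, z axes, in that order (R = Rz(yaw) Ry(pitch) Rx(roll)).
In Python, from cell import manip gives the robot as it stands. The module is installed in compiled form; this text tells all that it offers.
- The arm moves only by the tool step_arm, never from a script. Its argument "series" is one flat list of numbers, 5 for each row, row after row: the shift along the world's x, y, z in mm, then the turn about the world's z in rad, then the closure, from 0 (fully open) to 1 (shut). In form: [dx, dy, dz, spin, jaw, dx, dy, dz, spin, jaw, ...]. A call has 1 to 20 rows; each row shifts and turns the commanded pose from where the row before left it; what a row does not reach is not made up. A row lasts 1/8 s, in which the tool goes at most 62.5 mm and 10.7 degrees, less where a joint would pass 70% of its speed; a pose out of reach is approached as far as the arm can. A call is refused whole if a number of a shift passes 62.5 or a number of a turn 0.188, either way. A call with a gripper value outside its range is refused whole. The fingers move at their own pace and stop on an object; "squeeze" is the grip in N (left out, the last holds). Time passes only in rows, so rows that do not move let the fingers close. It gives the time, the measured TCP pose, the force, the opening and the grip force at its end, in the units of the state.
- manip.read_state(): the state, without advancing time (a new reading comes with each control period).
- manip.camera(name): name is "side" or "top"; returns (picture, depth): 384x512x3 uint8, blue, green, red; 384x512 float32, mm along the optical axis (not along the pixel's ray), 0 where there is no reading.
- manip.camera_info(name): a dict with "fovy" (degrees; the focal length in pixels is half the picture's height over the tangent of half this angle, whatever the lens; pixels are square), "cx", "cy" (the principal point, pixels), "k1" (the pictures are not rectified: a ray, as slopes to the right and down, at radius r is drawn at 1 + k1 r^2 times it, then the intrinsics apply), "eye" and "orientation" of the camera in the world. Camera axes: x right, y down, z forward; pixel columns grow to the right and rows downward; lengths in mm; the calibration is good to about 2 mm. A picture is of the moment at which its call begins. camera_info takes no time and is no camera call.
- manip.sign_off(): hands the job in; it is judged then, once.
The state is a dict: "clock": time; "joints": joint angles; "qd": joint speeds; "effort": joint torques, N m; "eef_pos": TCP position; "eef_rot": TCP orientation; "wrist_force": force on the tool from outside, world axes, zero at the start; "moment": the same for the moment, N m; "finger_gap": finger opening in mm; "finger_force": force on a finger pad.
Only numpy, scipy, OpenCV 4.12 (cv2) and the standard library are available. Lean on these libraries where they do the work, as an engineer would, in place of code of your own. Each camera call takes 0.05 s, during which the arm holds its last target. There are 200 camera calls.

## Task

Hold the print press open for a colleague: first push the keeper's upright peg with a fingertip until the keeper has turned to its stop, a quarter turn, out from under the lever; then press the rubber pad on the lever's long end all the way down onto its stop, which raises the heavy flap. Finish while still holding the lever down with the fingers; pinch and lift nothing, do not touch the flap itself, and leave the tin, tub and bottle where they stand.

Things in the scene. Friction and masses are not known exactly. Their poses are not given: they have to be found in the camera images.
- press: Fixed press on a plywood base 210 x 560 x 12 mm. Origin on the table under the lever's pivot; x runs across the lever, y along it: long end towards -y, flap towards +y. Two steel cheeks at the origin (|x| to 28, |y| to 25, tops 92 mm above the table) hold the lever's pin in slots 80 mm up. Grey bed box at y 105 to 270 mm, top 68 mm up. Yaw varies, -0.5 to 0.25 rad.
- lever: Loose steel bar 22 mm wide, 10 thick; origin at its pivot pin, axes as the press at the start. Long arm 240 mm to the rubber pad, short arm 85 mm to a roller under the flap's edge. At rest the long end is 18 degrees up; on its stop (rubber block at press y = -190, top 39 mm up) 11 degrees below level. Lies in its slots by weight alone. Pressing takes about 4 to 9 N at the pad.
- lever_pad (a point): Centre of the upper face of the black rubber pad, 50 mm across x by 46 mm along the lever, on the lever's long end: the place to press. At rest about 166 mm above the table at press y = -224 mm; with the lever on its stop about 47 mm above the table at press y = -238 mm. Moves on an arc about the pivot pin.
- keeper_peg (a point): Centre of the top of the keeper's upright steel peg, 14 mm in diameter, top 140 mm above the table, free from 94 mm up. The keeper is a flat level bar 96 x 12 x 10 mm that turns on a fixed upright post at press x = -42, y = -85 mm. The peg is 42 mm from the post's axis; the bar's other end, 52 mm from it, lies under the lever and keeps it from going down.
- keeper (a joint): Turn of the keeper, rad, clockwise from above: 0 = square across under the lever, peg on the press's -x side of the post; 1.55 = its stop, peg on the +y (flap) side of the post, bar along the lever and clear of it. Starts at 0 to 0.3. Push the peg towards the flap and round the post; stiff hinge (about 1.5 N at the peg), stays where left.
- flap: The heavy steel flap, 200 x 187 x 16 mm, about 4 kg, hinged on the bed box at its edge away from the lever; origin on the hinge line, 77 mm above the table. Not to be touched.
- flap_edge (a point): Middle of the lower front edge of the flap, next to the lever's roller: 69 mm above the table when shut, about 116 mm with the lever on its stop.
- ink_tin_mid (a point): Centre of a closed steel ink tin, 56 mm in diameter, 45 mm high, standing loose on the base board on the +x side of the lever. Leave alone.
- tub_mid (a point): Centre of a white plastic tub, 80 mm across, 80 mm high, loose on the table. Leave alone.
- bottle_mid (a point): Centre of a clear plastic bottle, 60 mm in diameter, 150 mm high, loose on the table. Leave alone.

How it is judged (in metres and radians):
On the way, in this order (a step that is already met when the one before it is completed fails the run):
1. the keeper is turned out from under the lever, the flap still shut (value of joint keeper above 1.25 rad and height (world z) of flap_edge below 0.08 m), for 0.1 s.
2. the lever, pressed by the fingers, has raised the flap (height (world z) of flap_edge above 0.108 m and contact force between the fingers and lever above 0.5 N), for 0.3 s.
At the end, for the whole second after the job is handed in: Flap edge held still at 108 mm or more above the table, lever pad at 57 mm or less, fingers pressing the lever with over 1 N, lever pivot within 10 mm of its place, keeper turned over 1.25 rad, tin, tub and bottle within 20 mm of their places (height (world z) of flap_edge above 0.108 m and height (world z) of lever_pad below 0.057 m and contact force between the fingers and lever above 1 N and value of joint keeper above 1.25 rad and linear speed of flap below 0.03 m/s and distance of lever from where it was at the start of the episode below 0.01 m and distance of each of ink_tin_mid, tub_mid, bottle_mid from where it was at the start of the episode below 0.02 m); the arm keeps its last pose, push and grip.
It fails at once if the robot touches the flap (contact force between any of the fingers, the arm and flap above 0.5 N).
It fails at once if the lever is lifted: its pivot leaves the slots or its long end is raised above its rest (distance of lever from where it was at the start of the episode above 0.015 m or height (world z) of lever_pad above 0.19 m).
It fails at once if the ink tin is moved more than 20 mm (distance of ink_tin_mid from where it was at the start of the episode above 0.02 m).
It fails at once if the white tub is moved more than 20 mm (distance of tub_mid from where it was at the start of the episode above 0.02 m).
It fails at once if the bottle is moved more than 20 mm (distance of bottle_mid from where it was at the start of the episode above 0.02 m).
It also fails if it takes over 46 s, if anything falls off the work surface, if the arm or the gripper's body presses on something with over 40 N, if the wrist force passes 120 N, or if a joint passes its speed limit or range.

## Working session

There is one attempt and no reset: what is moved stays moved. The work goes in short steps, Python scripts to look and compute and a tool call to move; the robot and the scene stay as the last step left them, time stands still between calls to the robot, and variables do not carry over. Pictures are saved under pics/ and viewed, at most 10 in all, crops included, and the job is handed in when it is done.

Besides the shell and the picture viewer there is one more tool, called after "Call:" as a command line: name --argument value ..., lists and objects as JSON in quotes. step_arm: Moves the arm, as the interface text tells. Its arguments: {"type":"object","properties":{"series":{"type":"array"},"squeeze":{"type":"number"}},"required":["series"]}

```bash
mkdir -p pics; cat > h.py <<'E'
import numpy as np, cv2
from cell import manip
from scipy.spatial.transform import Rotation as Ro
def cam(n):
    p,d=manip.camera(n); return p,d
def R_of(i):
    o=np.array(i["orientation"],float)
    return o if o.shape==(3,3) else (Ro.from_euler('xyz',o).as_matrix() if o.size==3 else Ro.from_quat(o).as_matrix())
def ray(n,uv):
    i=manip.camera_info(n); f=192/np.tan(np.radians(i["fovy"])/2)
    K=np.array([[f,0,i["cx"]],[0,f,i["cy"]],[0,0,1]])
    s=cv2.undistortPoints(np.array(uv,float).reshape(-1,1,2),K,np.array([i["k1"],0,0,0.]))[:,0]
    return np.array(i["eye"],float), np.c_[s,np.ones(len(s))]@R_of(i).T
def plane(n,uv,z):
    e,d=ray(n,uv); return e+d*((z-e[2])/d[:,2])[:,None]
def depthpt(n,uv,D):
    e,d=ray(n,uv); u=np.array(uv,int).reshape(-1,2); return e+d*D[u[:,1],u[:,0]][:,None]
E
python3 - <<'E'
from h import *
for n in("top","side"):
    p,d=cam(n); cv2.imwrite(f"pics/{n}0.png",p); np.save(f"{n}0.npy",d); print(n,manip.camera_info(n))
print(manip.read_state())
E
```

```text
top {'fovy': 52.938717801116496, 'cx': 265.0148450309917, 'cy': 189.17351928529612, 'k1': -0.10485320072024784, 'eye': array([ 456.9671181 ,  103.95605912, 1036.69732351]), 'orientation': array([-2.9501857 , -0.01381187, -1.54250582])}
side {'fovy': 56.76687450908766, 'cx': 255.76354760851353, 'cy': 190.93929885619735, 'k1': -0.032238815633408704, 'eye': array([495.79858861, 642.10592234, 797.97840812]), 'orientation': array([-2.43699865e+00,  1.86582805e-03, -2.92797289e+00])}
{'clock': 0.1, 'joints': array([ 1.15635708e+00,  3.00389970e-01,  1.52152690e+00,  2.10989015e-05,
        1.32071563e+00, -6.66210095e-02]), 'qd': array([-7.05899711e-05, -1.22534864e-03, -7.95509041e-04,  1.04473211e-03,
       -4.75071550e-04, -1.29714620e-03]), 'effort': array([ 5.08359644e-04, -5.32641578e+01, -3.53280866e+01,  7.08890310e-02,
        2.34923355e-02, -1.11461284e-04]), 'eef_pos': array([187.38743863, 516.86292056, 229.95374402]), 'eef_rot': array([-3.14055648e+00, -8.96156997e-05,  2.79376913e+00]), 'wrist_force': array([0.04067051, 0.32239742, 0.4848869 ]), 'moment': array([-0.02037393,  0.03272871,  0.0075301 ]), 'finger_force': 0.0, 'finger_gap': 94.48525940923423}
```

View pics/top0.png

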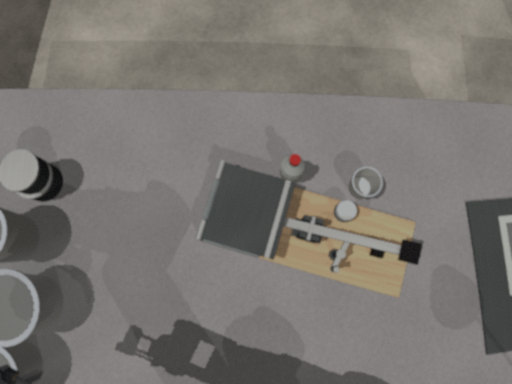

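View pics/side0.png

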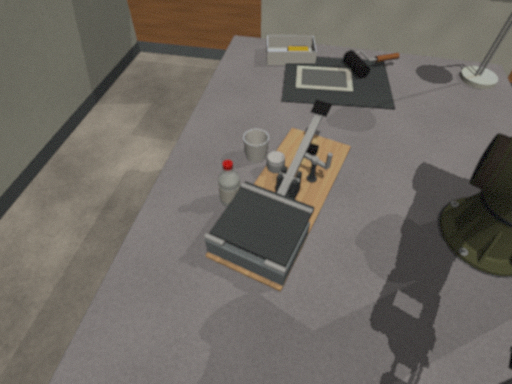

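The top view has the press centred near (320,235), with the flap on the left, the pad at about (411,251) and the keeper near (340,257). The side view shows the peg near (328,160) and the pad at about (321,108). The bottle is at (293,165), the tub at (367,182) and the tin at (346,210) in the top view.

```bash
python3 - <<'E'
from h import *
t=cv2.imread("pics/top0.png"); s=cv2.imread("pics/side0.png")
a=cv2.resize(t[180:310,270:435],None,fx=4,fy=4,interpolation=3)
b=cv2.resize(s[90:220,230:360],None,fx=4,fy=4,interpolation=3)
cv2.imwrite("pics/tc.png",a);cv2.imwrite("pics/sc.png",b)
D=np.load("top0.npy")
for n,uv in dict(pad=(411,251),flapL=(207,200),cheek=(308,229),peg=(337,267),bottle=(295,160),tub=(367,182),tin=(346,210),c1=(414,219),c2=(400,294)).items(): print(n,depthpt("top",[uv],D)[0].round(1))
E
```

```text
pad [ 492.6 -240.6  165.9]
flapL [623.6 252.8  -2.3]
cheek [544.8 -13.3  83.8]
peg [453.6 -74.3 140.8]
bottle [701.5  27.3 152.2]
tub [ 686.8 -186.9    2.1]
tin [ 598.8 -114.7   57.3]
c1 [ 587.3 -318.5   -1.3]
c2 [ 384.4 -273.2   -1. ]
```

View pics/tc.png

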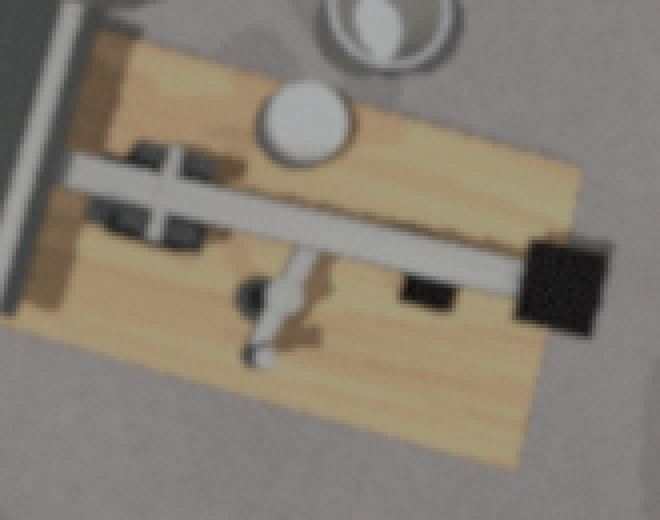

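View pics/sc.png

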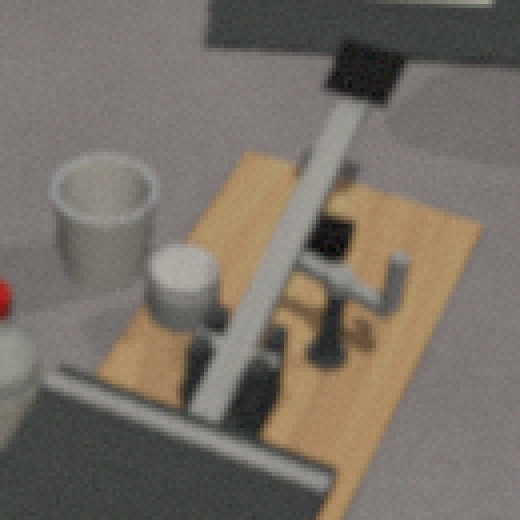

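The crops show the peg top at about (336.2,268.5), the pad centre at (410.8,252) and the pivot pin near (311.5,228), all in top-view pixels. The peg leans +x of the lever's lower side and the keeper is turned only slightly.

```bash
python3 - <<'E'
from h import *
P=lambda uv,z:plane("top",[uv],z)[0]
pad=P((410.8,252),166); piv=P((311.5,228),86); peg=P((336.2,268.5),140)
peg2=plane("side",[(230+398/4,90+257/4)],140)[0]; pad2=plane("side",[(230+366/4,90+72/4)],166)[0]
c1=P((415,221.2),12);c2=P((399.5,296.7),12)
print(pad,pad2,piv,peg,peg2,c1,c2,sep="\n")
e=c1-c2; print("yaw edge",np.arctan2(e[1],e[0]),np.linalg.norm(e))
u=(piv-pad)[:2]; print("yaw lever",np.arctan2(-u[0],u[1]),np.linalg.norm(u))
for yaw in (np.arctan2(-u[0],u[1]),np.arctan2(e[1],e[0])):
    ex=np.array([np.cos(yaw),np.sin(yaw)]); ey=np.array([-ex[1],ex[0]])
    O=pad[:2]+224*ey
    q=[(x[:2]-O)@np.c_[ex,ey] for x in (peg,peg2,piv)]
    post=O-42*ex-85*ey
    print(yaw,O,q,"post",post,"pegend",post+42*ey,"keeper",[np.arctan2(a[1]+85,-(a[0]+42)) for a in q[:2]],"padlow",O-238*ey)
    for n,uv,z in(("tub",(367,182),80),("tin",(346.5,210),57),("bottle",(295,160),150)): print(n,P(uv,z)[:2])
E
```

```text
[ 490.27908514 -240.03527798  166.        ]
[ 490.54723481 -233.90544979  166.        ]
[547.26802026 -21.6825786   86.        ]
[450.17953951 -72.56577495 140.        ]
[450.51031424 -71.27093067 140.        ]
[ 579.67083402 -315.62633794   12.        ]
[ 378.34060068 -266.9942952    12.        ]
yaw edge -0.2370134487420332 207.1205891225625
yaw lever -0.25529971092633724 225.6671000717737
-0.25529971092633724 [546.84701845 -23.29564404] [array([-81.09180589, -72.08513232]), array([-81.09874639, -70.74872465]), array([-4.10782519e-15,  1.66710007e+00])] post [484.74282668 -94.93410692] pegend [495.34931418 -54.29542556] keeper [np.float64(0.3190836732473263), np.float64(0.34952865037352726)] padlow [ 486.74358931 -253.5815051 ]
tub [ 669.51157609 -165.01039286]
tin [ 598.90281476 -116.0497812 ]
bottle [702.08158924  27.15072807]
-0.2370134487420332 [542.87442402 -22.29752212] [array([-78.30044795, -70.62774743]), array([-78.28295075, -69.29143629]), array([4.12637778, 1.62937101])] post [482.0905421  -95.05959808] pegend [491.95216814 -54.23376886] keeper [np.float64(0.37698846290651106), np.float64(0.408581806978527)] padlow [ 486.99187646 -253.64388772]
tub [ 669.51157609 -165.01039286]
tin [ 598.90281476 -116.0497812 ]
bottle [702.08158924  27.15072807]
```

Call:
step_arm --series '[16.5,-43,0,0,1,16.5,-43,0,0.18,1,16.5,-43,0,0.18,1,16.5,-43,0,0.18,1,16.5,-43,0,0.18,1,16.5,-43,0,0,1,16.5,-43,0,0,1,16.5,-43,0,0,1,16.5,-43,0,0,1,16.5,-43,0,0,1,16.5,-43,0,0,1,16.5,-43,0,0,1,16.5,-43,0,0,1,16.5,-43,0,0,1,0,0,-40,0,1,0,0,-40,0,1,0,0,-20,0,1,0,0,0,0,1,0,0,0,0,1]' --squeeze 10

```text
clock: 2.48
eef_pos: [418.6, -84.1, 131.3]
eef_rot: [-3.141, 0.001, -2.773]
wrist_force: [0.5, -0.5, 1.0]
finger_gap: 0.3
finger_force: 0.0
```

Call:
step_arm --series '[9,3.4,0,0,1,9,3.3,0,0,1,3.7,4.3,0,0,1,3.7,4.2,0,0,1,3.5,2.3,0,0,1,3.5,2.3,0,0,1,3.5,2.2,0,0,1,4,1.2,0,0,1,4,1.1,0,0,1,4.1,1.1,0,0,1,4.2,0,0,0,1,4.2,0,0,0,1,4.2,-0.4,0,0,1,0,0,0,0,1]'

```text
clock: 4.22
eef_pos: [479.2, -59.2, 130.5]
eef_rot: [-3.141, 0.0, -2.773]
wrist_force: [-0.4, 0.1, 0.0]
finger_gap: 0.5
finger_force: 0.0
```

```bash
python3 - <<'E'
from h import *
s,_=cam("side"); t,_=cam("top")
a=cv2.resize(t[180:310,270:400],None,fx=3,fy=3,interpolation=3)
b=cv2.resize(s[90:220,230:360],None,fx=3,fy=3,interpolation=3)
cv2.imwrite("pics/c1.png",np.hstack([a,b]))
E
```

```text
(no output)
```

View pics/c1.png

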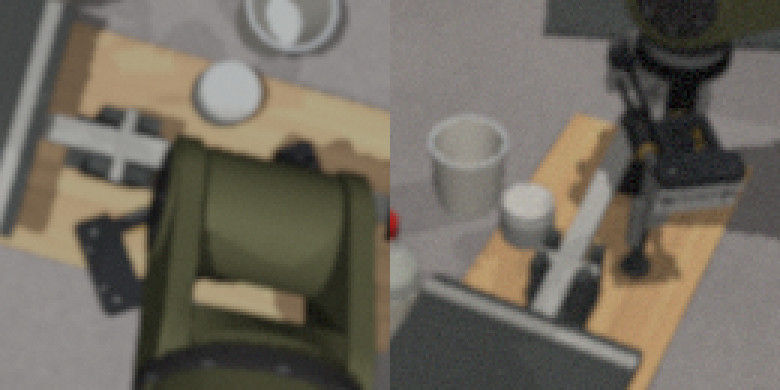

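The gripper hides the peg in both crops (post foot at about (635,265) in the side half). I'll push a bit further and look for the stop's force.

Call:
step_arm --series '[2,-0.3,0,0,1,2,-0.5,0,0,1,2,-0.5,0,0,1,0,0,0,0,1]'

```text
clock: 4.82
eef_pos: [483.1, -60.3, 130.1]
eef_rot: [3.139, -0.005, -2.773]
wrist_force: [-15.9, 0.3, 8.5]
finger_gap: 0.6
finger_force: 7.6
```

The force rose to 16 N against the push, so it is on the stop. I'll back off, rise and look.

Call:
step_arm --series '[-10,-4,0,0,1,-20,-8,0,0,1,-20,-8,20,0,1,-10,-40,40,0,1,-10,-40,40,0,1,0,-40,0,0,1,0,-40,0,0,1,0,-40,0,0,1,0,0,0,0,1]'

```text
clock: 5.95
eef_pos: [422.0, -271.5, 229.9]
eef_rot: [-3.134, -0.011, -2.792]
wrist_force: [-0.1, 0.3, -1.5]
finger_gap: 0.2
finger_force: 0.0
```

```bash
python3 - <<'E'
from h import *
s,_=cam("side"); t,_=cam("top")
a=cv2.resize(t[180:310,270:400],None,fx=3,fy=3,interpolation=3)
b=cv2.resize(s[90:220,230:360],None,fx=3,fy=3,interpolation=3)
cv2.imwrite("pics/c2.png",np.hstack([a,b]))
print(manip.read_state()["eef_pos"])
E
```

```text
[ 421.97676845 -269.84577699  230.09442271]
```

View pics/c2.png

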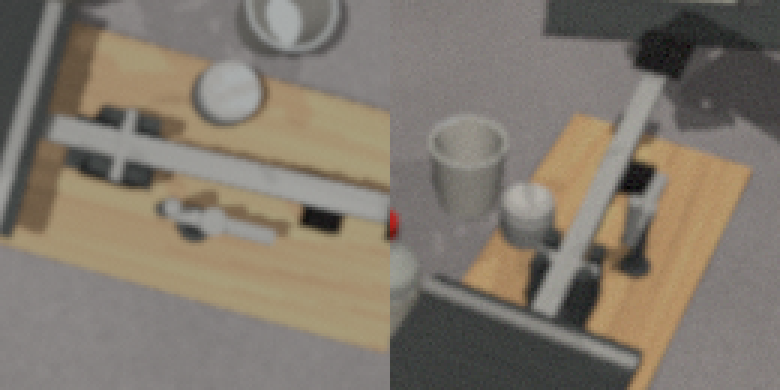

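Both views show the keeper bar lying parallel to the lever and clear of it, with the peg on the flap side (left crop (170,210)). Next I'll move over the pad and press along its arc.

Call:
step_arm --series '[24,10,0,0,1,24,10,0,0,1,20.5,10,0,0,1,0,0,-15,0,1,0,0,-15,0,1,-0.5,-2,-8,0,1,-0.5,-2,-8,0,1,-0.5,-2,-8,0,1,-0.5,-2,-8,0,1,-0.5,-2,-8,0,1,-0.5,-2,-8,0,1,-0.5,-1,-8,0,1,-0.5,-1,-8,0,1,0,-0.5,-8,0,1,0,0,-8,0,1,0,0,-8,0,1,0,0,0,0,1]'

```text
clock: 8.18
eef_pos: [486.5, -256.2, 112.8]
eef_rot: [-3.131, -0.011, -2.791]
wrist_force: [-1.1, -5.4, 7.5]
finger_gap: 0.4
finger_force: 3.7
```

Call:
step_arm --series '[0,0,-7,0,1,0,0,-7,0,1,0,0.5,-7,0,1,0,0.5,-7,0,1,0,0.5,-6,0,1,0,0.5,-4,0,1,0,0,0,0,1,0,0,0,0,1]'

```text
clock: 9.18
eef_pos: [486.8, -254.6, 76.0]
eef_rot: [-3.13, -0.01, -2.791]
wrist_force: [-5.5, -5.1, 16.1]
finger_gap: 0.6
finger_force: 8.6
```

Call:
step_arm --series '[0,0,-2,0,1,0,0,-2,0,1,0,0,0,0,1,0,0,0,0,1,0,0,0,0,1]'

```text
clock: 9.8
eef_pos: [487.2, -254.7, 75.0]
eef_rot: [-3.129, -0.009, -2.791]
wrist_force: [-19.2, 3.3, 53.0]
finger_gap: 0.5
finger_force: 26.1
```

```bash
python3 - <<'E'
from h import *
s,D=cam("side"); t,D2=cam("top")
a=cv2.resize(t[150:310,190:350],None,fx=2.5,fy=2.5,interpolation=3)
b=cv2.resize(s[90:250,200:360],None,fx=2.5,fy=2.5,interpolation=3)
cv2.imwrite("pics/c3.png",np.hstack([a,b]))
st=manip.read_state();print(st["eef_pos"],st["wrist_force"],st["clock"])
E
```

```text
[ 487.17247542 -254.68238515   75.02916167] [-19.33630644   4.0409204   52.17583622] 9.9
```

View pics/c3.png

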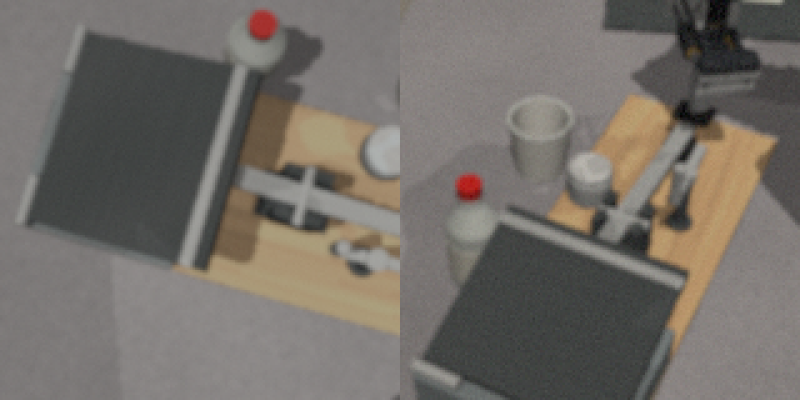

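The flap is raised and the lever is hard on its stop, with the tin, tub and bottle still in place. I'll ease the push slightly and hand in.

Call:
step_arm --series '[0,0,1,0,1,0,0,0.5,0,1,0,0,0,0,1,0,0,0,0,1,0,0,0,0,1]'

```text
clock: 10.52
eef_pos: [487.0, -254.7, 75.3]
eef_rot: [-3.129, -0.009, -2.791]
wrist_force: [-14.3, 0.3, 38.7]
finger_gap: 0.5
finger_force: 19.1
```

```bash
python3 -c "
from cell import manip
print(manip.sign_off())"
```

```text
the job is handed in; nothing more can be done
None
```

The job is handed in at about 10.5 s: the keeper is turned to its stop, the flap is raised, and the fingers hold the lever down on its stop with about 39 N; `sign_off` gave no verdict.

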